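# Close the washed ink strainer beside the label press

## Robot

A 6-joint arm with a two-finger parallel gripper is mounted at the origin on the work surface. World frame = base frame: x ahead of the robot, y to its left, z up, the work surface at z = 0. Lengths are in m, angles in degrees, forces in N, time in s.
With the tool pointing down it reaches from about 0.4 to 0.825 m from the base axis. Payload 7 kg.
Tool frame: the origin (TCP) lies at the very end of the fingers, on their centre line; the grasp point (between the pads) lies 19 mm behind it; z points along the fingers, y is the line along which they close (so a half turn about z gives the same grasp; the last joint's range is limited). The gripper opens to 88 mm and grips with 3 to 60 N. Pads are 19 mm wide; open, the fingers measure 130 mm over their backs; the gripper's body (78 mm by 193 mm) begins 47 mm behind the grasp point.
Start: joints at [84.689, 20.546, 0.682, 0, -70.136, -16.507], TCP at [0.251, 0.627, 0.227] pointing down, gripper open.
Joint ranges: [-176.03, 176.03], [-82.01, 121.73], [-58.28, 71.71], [-173.87, 95.51], [-174.79, -0.11], [-173.66, 173.66]. Speed limits (degrees/s): [136.94, 136.94, 172.46, 180, 180, 180].

## Interface

Orientations are given as [roll, pitch, yaw] about the fixed x, y, z axes, in that order (R = Rz(yaw) Ry(pitch) Rx(roll)).
In Python, from plant import ctrl, cams, workorder gives the robot as it stands.
- The arm moves only by the tool play_rows, never from a script. Its argument "motion" is a list of rows, each an object of numbers: "x", "y", "z": the shift along the tool's x, y, z normalised to -1 to 1, where 1 is 0.025 m; "rx", "ry", "rz": the turn, a rotation vector about the tool's x, y, z normalised to -1 to 1, where 1 is 4 degrees. A call has 1 to 20 rows; each row shifts and turns the commanded pose from where the row before left it, along the tool's axes as they then stand; what a row does not reach is not made up. A row lasts 1/8 s, in which the tool goes at most 62.5 mm and 10.7 degrees, less where a joint would pass 70% of its speed; a pose out of reach is approached as far as the arm can. A call with a number of a shift or a turn outside -1 to 1 is refused whole. A call with a gripper value outside its range is refused whole. "fingers" is the opening, from -1 (shut) to 1 (fully open), set as the call begins (left out, the last holds). The fingers move at their own pace and stop on an object; the grip force is fixed at half the most. Time passes only in rows, so rows that do not move let the fingers close. It gives the time, the measured TCP pose, the force, the opening and the grip force at its end, in the units of the state.
- ctrl.get_obs(): the state, without advancing time (a new reading comes with each control period).
- cams.snapshot(name): name is "side" or "top" or "wrist"; returns the picture (400x640x3 uint8, blue, green, red); there is no depth.
- cams.get_calibration(name): a dict with "vertical_fov" (degrees; the focal length in pixels is half the picture's height over the tangent of half this angle, whatever the lens; pixels are square), "cx", "cy" (the principal point, pixels), "position" and "rotation" of the camera in the world. Camera axes: x right, y up, looking along -z (the intrinsics and any distortion apply to the point x, -y, -z); pixel columns grow to the right and rows downward; lengths in m; the calibration is good to about 2 mm. A picture is of the moment at which its call begins: read the wrist's pose just before it. get_calibration takes no time and is no camera call; for the wrist camera it gives the pose at the moment of the call.
- workorder.close_job(): hands the job in; it is judged then, once.
The state is a dict: "clock": time; "joint_pos": joint angles; "qvel": joint speeds; "tau": joint torques, N m; "tool_pos": TCP position; "orientation": TCP orientation; "force": force on the tool from outside, world axes, zero at the start; "moment": the same for the moment, N m; "opening": finger opening in m; "gripper_force": force on a finger pad.
Only numpy, scipy, OpenCV 4.12 (cv2) and the standard library are available. Lean on these libraries where they do the work, as an engineer would, in place of code of your own. Each camera call takes 0.05 s, during which the arm holds its last target. There are 200 camera calls.

## Task

The blue ink strainer has been washed and must be closed again. Set its cover (the one with the black rib for a grip) on it with the rib lying across the bail's crossbar, press the cover straight down past the drag of the seal until its flange sits flush on the rim, and only then swing the red-sleeved wire bail up and over until it snaps into the saddle in the middle of the rib. Leave the other things on the bench where they are.

Things in the scene. Friction and masses are not known exactly. Their poses are not given: they have to be found in the camera images.
- strainer: Blue cylindrical ink strainer pot, 79 mm outside, rim 115 mm above the bench, bolted down on a dark foot plate 100 x 120 mm (cannot move). Origin: centre of the foot's underside, on the bench; z up. y runs along the two pipe stubs (36 mm high, out to 82 mm each side) and parallel to the bail's hinge axis; the open bail lies out towards +x.
- strainer_mouth (a point): Centre of the mouth at rim height (115 mm), axes as strainer. Bore 67 mm across. A black rubber seal ring in it, top 7 mm below the rim, stops the cover's spigot; pressed with 11 N (3 N more at 15 mm/s) it drags down with the cover and stays: no spring back. Cover set on unpressed: flange underside 7 mm above this point; home: level with it.
- bail (a joint): Angle of the wire bail (rad), about the strainer's +y, on pins 68 mm above the bench on the strainer's axis: 0 = upright over the middle, positive = leaning to the strainer's +x; range -0.6 to 1.65. Stiff hinge: it stays where it is left. Crossbar centre line 85.5 mm from the hinge: in the strainer's frame x = 85.5 sin(angle), z = 68 + 85.5 cos(angle) mm.
- bail_grip (a point): Middle of the bail's crossbar, on its centre line: red sleeve 9 mm thick, 80 mm long, along the strainer's y; wire legs 5 mm thick at 50 mm each side. The bail stretches under load (3 N per mm, 7 mm at most): it gives about 4 mm to ride over the rib's ridge 0.1 rad before upright (roughly 8 N sideways), then drops into the saddle at 0. A proud cover blocks it.
- cover: Strainer's cover, loose, 0.2 kg, lying on the bench on its spigot. Origin: centre of the spigot's underside, z up. Spigot 63 mm across, 14 mm deep, lowest 4 mm tapered to 57 mm. Aluminium flange 78 mm across at 14 to 21 mm height. On it a black rib along x, 62 mm long, 18 mm thick with flat sides: the grip. Same after a half turn. On the strainer the rib lies along the strainer's x.
- cover_flange (a point): centre of the cover's flange underside, 14 mm above the cover's origin; level with strainer_mouth when the cover is fully home
- cover_saddle (a point): Middle of the saddle floor on top of the rib, 49 mm above the cover's origin. Two steel cross ridges at x = +-8.5 mm beside it reach 51.8 mm; from them ramps fall to 39 mm at the rib's ends (x = +-31 mm). Cover home: saddle floor 150 mm, ridges 153 mm above the bench. Press here.
- tin_a: bystander: closed ink tin with red band, 72 mm across, 75 mm high; origin at centre of its underside
- tin_b: bystander: closed ink tin with blue band, 72 mm across, 75 mm high; origin at centre of its underside
- beaker: bystander: open steel beaker, 64 mm across at the rim, 85 mm high; origin at centre of its underside
- blank_cover: bystander, not for this strainer: dark steel round blank cover, 90 mm across, 9 mm thick, with a round knob to 32 mm height; origin at centre of its underside
- wash_jar: bystander: jar with yellow cap, 64 mm across, 90 mm high; origin at centre of its underside
- ink_knife: bystander: ink knife, wooden handle and flat steel blade, 225 mm long, 30 mm wide, lying on the bench; x along its length
- loupe: bystander: black print loupe, 38 mm across, 34 mm high; origin at centre of its underside
- hex_key: bystander: L-shaped dark hex key 8 mm thick, long arm 120 mm along its x, lying on the bench
Things that resemble listed ones, but are neither listed nor needed, are in the scene too. What is shaped like the cover but orange or purple is not meant.

How it is judged:
By the outcome, as a careful person would: the job done as asked, in the order asked, and still so for the second after the job is handed in, with the robot touching nothing.
It also fails if it takes over 61 s, if anything falls off the work surface, if the arm or the gripper's body presses on something with over 40 N, if the wrist force passes 120 N, or if a joint passes its speed limit or range.

## Working session

There is one attempt and no reset: what is moved stays moved. The work goes in short steps, Python scripts to look and compute and a tool call to move; the robot and the scene stay as the last step left them, time stands still between calls to the robot, and variables do not carry over. Pictures are saved under pics/ and viewed, at most 10 in all, crops included, and the job is handed in when it is done.

Besides the shell and the picture viewer there is one more tool, called after "Call:" by a JSON object that holds its "op" and its "data", one argument or row to a line. play_rows: Moves the arm, as the interface text tells. Its arguments: {"type":"object","properties":{"motion":{"type":"array"},"fingers":{"type":"number"}},"required":["motion"]}

```bash
mkdir -p pics; ls; cat > h.py <<'E'
import numpy as np,cv2
from plant import ctrl,cams,workorder
def snap(n,f):
    c=cams.get_calibration(n); im=cams.snapshot(n); cv2.imwrite('pics/'+f+'.png',im); np.save('pics/'+f+'.npy',np.array([c],dtype=object),allow_pickle=True); return im,c
def load(f): return cv2.imread('pics/'+f+'.png'),np.load('pics/'+f+'.npy',allow_pickle=True)[0]
def ray(c,u,v):
    f=200/np.tan(np.radians(c['vertical_fov'])/2)
    K=np.array([[f,0,c['cx']],[0,f,c['cy']],[0,0,1.]])
    d=c.get('distortion'); d=None if d is None else np.array(d,float)
    p=cv2.undistortPoints(np.array([[[u,v]]],float),K,d)[0,0]
    return np.array(c['position']),np.array(c['rotation']).reshape(3,3)@np.array([p[0],-p[1],-1])
def onz(c,u,v,z):
    o,d=ray(c,u,v); return o+d*(z-o[2])/d[2]
def proj(c,P):
    f=200/np.tan(np.radians(c['vertical_fov'])/2)
    q=np.array(c['rotation']).reshape(3,3).T@(np.array(P)-np.array(c['position']))
    K=np.array([[f,0,c['cx']],[0,f,c['cy']],[0,0,1.]]); d=c.get('distortion')
    return cv2.projectPoints(np.array([[q[0],-q[1],-q[2]]]),np.zeros(3),np.zeros(3),K,None if d is None else np.array(d,float))[0][0,0]
E
python3 - <<'E'
from h import *
np.set_printoptions(precision=4,suppress=True)
print(ctrl.get_obs())
for n in('top','side'):
    im,c=snap(n,n+'0'); print(c)
E
```

```text
pics
{'clock': 0.0, 'joint_pos': array([ 84.6889,  20.5913,   0.6332,  -0.0221, -70.1352, -16.5064]), 'qvel': array([ 0.0105,  0.0327,  0.0598, -0.0084, -0.021 , -0.0879]), 'tau': array([  0.0005, -58.2718,  29.3053,   6.9967,   0.0069,  -0.0002]), 'tool_pos': array([0.2507, 0.6262, 0.2256]), 'orientation': array([179.9046,  -0.0066, -21.825 ]), 'force': array([ 0.4324, -0.21  ,  0.2543]), 'moment': array([-0.0214, -0.0422, -0.0044]), 'gripper_force': 0.0, 'opening': 0.08737387396148179}
{'vertical_fov': 56.21233135733652, 'cx': 316.62348484610726, 'cy': 205.58096871310724, 'position': array([ 0.4275, -0.0065,  1.2649]), 'rotation': array([  6.7056,  -0.0267, -88.8957])}
{'vertical_fov': 53.37159160326157, 'cx': 319.8202395388736, 'cy': 199.53448373138212, 'position': array([0.3286, 0.6492, 0.8832]), 'rotation': array([  42.471 ,   -0.3098, -162.0298])}
```

```bash
sed -i "s/np.array(c\['rotation'\]).reshape(3,3)/RM(c)/" h.py; cat >> h.py <<'E'
from scipy.spatial.transform import Rotation as R
def RM(c): return R.from_euler('xyz',c['rotation'],degrees=True).as_matrix()
E
python3 -c "
from h import *
for n in('top0','side0'):
    im,c=load(n); print(onz(c,320,200,0)); cv2.imwrite('pics/'+n+'v.png',cv2.resize(im,(800,500)))"
```

```text
[ 0.59556207 -0.01532892  0.        ]
[ 5.72388677e-01 -1.19719664e-01 -1.11022302e-16]
```

View pics/top0.png

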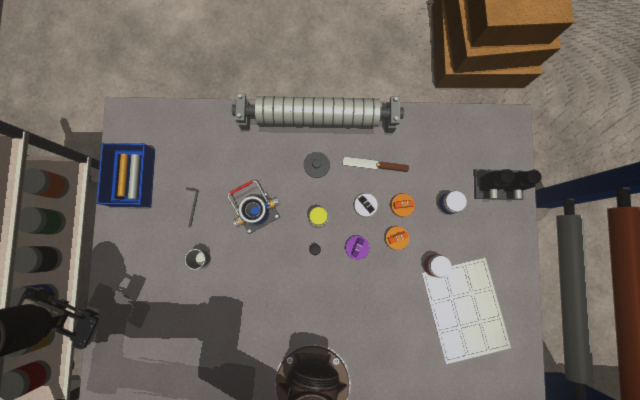

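View pics/side0.png

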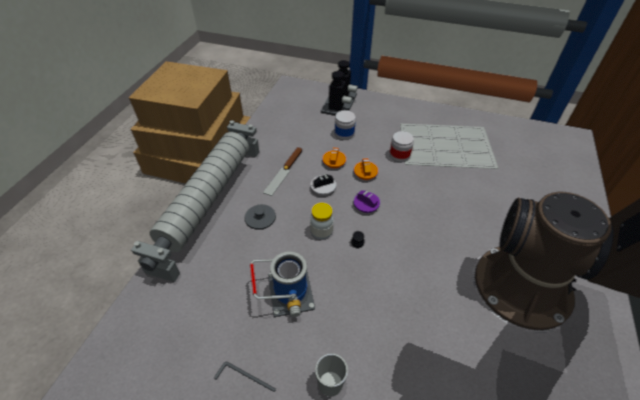

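Top: the real cover (silver flange, black rib) is at (366,205). Lookalikes are orange (402,205) and (397,238), purple (357,247), and the dark blank cover (316,164). The strainer is at (254,208), with its red bail sleeve at (243,187). Choosing (366,205); close crop next.

```bash
python3 -c "
from h import *
im,c=load('top0'); s,_=load('side0')
f=lambda a,x,y,w,h,k:cv2.resize(a[y:y+h,x:x+w],(w*k,h*k),interpolation=cv2.INTER_CUBIC)
a=f(im,220,165,80,60,5); b=f(im,336,175,80,60,5); d=f(s,240,240,80,60,5); e=f(s,290,150,80,60,5)
cv2.imwrite('pics/m.png',np.vstack([np.hstack([a,b]),np.hstack([d,e])]))"
```

```text
(no output)
```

View pics/m.png

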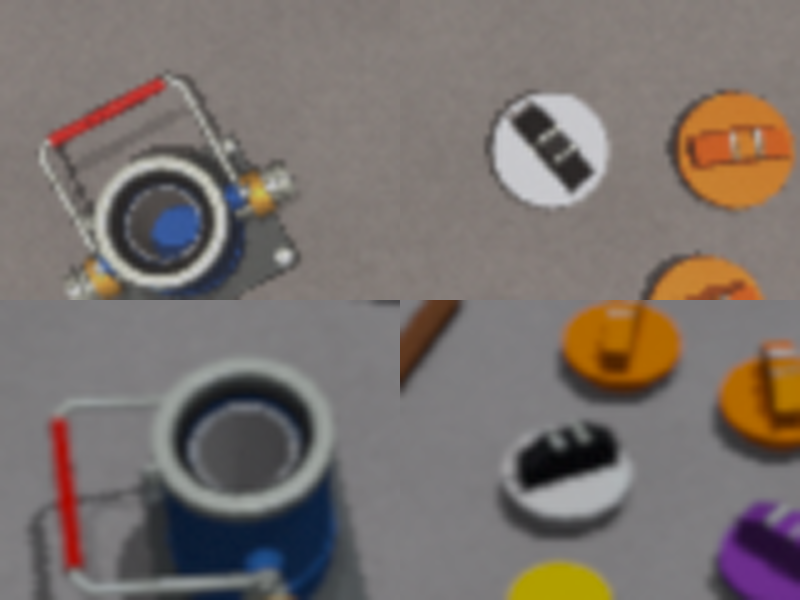

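The crop confirms a white flange with a black rib at about (366,205) in the top view. The strainer rim is at about (252,209), and the bail leans out towards the upper left. Measuring now.

```bash
python3 - <<'E'
from h import *
np.set_printoptions(precision=4,suppress=True)
def big(m,box):
    x,y,w,h=box; z=np.zeros_like(m); z[y:y+h,x:x+w]=m[y:y+h,x:x+w]
    cs,_=cv2.findContours(z,cv2.RETR_EXTERNAL,cv2.CHAIN_APPROX_NONE); return max(cs,key=cv2.contourArea)
for n,bc,br,bb,bd in(('top0',(345,188,42,34),(232,190,45,40),(225,175,40,30),(345,188,42,34)),('side0',(300,165,42,35),(265,248,48,50),(245,255,20,50),(300,165,42,35))):
    im,c=load(n); hsv=cv2.cvtColor(im,cv2.COLOR_BGR2HSV); H,S,V=cv2.split(hsv)
    w=((V>150)&(S<40)).astype(np.uint8)
    k=big(w,bc); e=cv2.fitEllipse(cv2.convexHull(k)); P=onz(c,*e[0],.021 if n=='top0' else .021)
    a=np.radians(0); print(n,'cover',e,P)
    pts=np.array([onz(c,*p[0],.021) for p in cv2.convexHull(k)])[:,:2]; print(' circ',cv2.minEnclosingCircle(pts.astype(np.float32)))
    k=big(w,br); e=cv2.fitEllipse(cv2.convexHull(k)); print(' rim',e,onz(c,*e[0],.115))
    pts=np.array([onz(c,*p[0],.115) for p in cv2.convexHull(k)])[:,:2]; print(' circ',cv2.minEnclosingCircle(pts.astype(np.float32)))
    r=(((H<8)|(H>172))&(S>150)&(V>80)).astype(np.uint8); k=big(r,bb); q=cv2.minAreaRect(k); bp=cv2.boxPoints(q)
    L=sorted([((bp[i]+bp[(i+1)%4])/2,np.linalg.norm(bp[i]-bp[(i+1)%4])) for i in range(4)],key=lambda t:t[1])
    for p,_ in L[:2]: print(' sleeve end',p,*[onz(c,*p,z) for z in(.06,.07,.08,.09)])
    M=cv2.moments(k);print(' sleeve c',M['m10']/M['m00'],M['m01']/M['m00'], *ray(c,M['m10']/M['m00'],M['m01']/M['m00']))
    d=((V<75)).astype(np.uint8)
    # rib inside flange
    k=big(w,bc); hull=cv2.convexHull(k); z=np.zeros_like(d); cv2.fillConvexPoly(z,hull,1); d&=z
    q=cv2.minAreaRect(np.argwhere(d)[:,::-1].astype(np.float32)); print(' rib',q); bp=cv2.boxPoints(q)
    L=sorted([((bp[i]+bp[(i+1)%4])/2,np.linalg.norm(bp[i]-bp[(i+1)%4])) for i in range(4)],key=lambda t:t[1])
    A,B=[onz(c,*p,.039) for p,_ in L[:2]]; print('  yaw',np.degrees(np.arctan2(*(B-A)[1::-1])),A,B,np.linalg.norm(A-B))
    # scale
E
```

```text
top0 cover ((365.8841247558594, 204.4955291748047), (22.498369216918945, 22.991050720214844), 101.61534881591797) [ 0.5806 -0.169   0.021 ]
 circ ((0.5808864235877991, -0.1687222570180893), 0.03905211389064789)
 rim ((251.54075622558594, 208.95257568359375), (25.619646072387695, 26.015914916992188), 64.97212219238281) [0.5483 0.1964 0.115 ]
 circ ((0.5481951236724854, 0.19654105603694916), 0.04054047539830208)
 sleeve end [251.5032 181.0892] [0.6455 0.2098 0.06  ] [0.6437 0.208  0.07  ] [0.6419 0.2062 0.08  ] [0.6401 0.2044 0.09  ]
 sleeve end [230.3439 192.6306] [0.6061 0.2771 0.06  ] [0.6046 0.2747 0.07  ] [0.6032 0.2724 0.08  ] [0.6017 0.27   0.09  ]
 sleeve c 240.8125 186.90625 [ 0.4275 -0.0065  1.2649] [ 0.1624  0.2052 -0.9874]
 rib ((365.96893310546875, 204.02755737304688), (17.273460388183594, 5.231865406036377), 48.36646270751953)
  yaw -137.96747175469497 [ 0.601  -0.1478  0.039 ] [ 0.5589 -0.1858  0.039 ] 0.056768813762127814
side0 cover ((324.222900390625, 185.43873596191406), (13.954017639160156, 22.33269691467285), 83.00094604492188) [ 0.5729 -0.1624  0.021 ]
 circ ((0.5717732310295105, -0.16263967752456665), 0.03546839579939842)
 rim ((288.0409851074219, 266.3126525878906), (29.500614166259766, 34.512054443359375), 83.56747436523438) [0.5467 0.1968 0.115 ]
 circ ((0.5474462509155273, 0.19622603058815002), 0.03996511176228523)
 sleeve end [251.116  263.9863] [0.6503 0.1863 0.06  ] [0.6464 0.1919 0.07  ] [0.6425 0.1976 0.08  ] [0.6386 0.2032 0.09  ]
 sleeve end [254.4198 292.0682] [0.6109 0.254  0.06  ] [0.6075 0.2588 0.07  ] [0.6041 0.2636 0.08  ] [0.6006 0.2684 0.09  ]
 sleeve c 252.88215488215488 278.986531986532 [0.3286 0.6492 0.8832] [ 0.3184 -0.4517 -0.8733]
 rib ((0.0, 0.0), (0.0, 0.0), 0.0)
  yaw 0.0 [ 2.5993 -0.9139  0.039 ] [ 2.5993 -0.9139  0.039 ] 0.0
```

Call:
{"op": "play_rows", "data": {
  "motion": [
    {"x":0.5,"y":0.5},
    {"x":1,"y":1},
    {"x":1,"y":1},
    {"x":1,"y":1},
    {"x":1,"y":1},
    {"x":1,"y":1},
    {"x":1,"y":1},
    {"x":1,"y":1},
    {"x":1,"y":1},
    {"x":1,"y":1},
    {"x":1,"y":1},
    {"x":1,"y":1},
    {"x":1,"y":1},
    {"x":1,"y":1},
    {"x":1,"y":1},
    {"x":1,"y":1},
    {"x":1,"y":1},
    {"x":1,"y":1},
    {"x":1,"y":1},
    {"x":1,"y":1}
  ],
  "fingers": 0.1
}}

```text
$.motion[0]: bad value
```

Call:
{"op": "play_rows", "data": {
  "motion": [
    {"x":1,"y":1},
    {"x":1,"y":1},
    {"x":1,"y":1},
    {"x":0.9,"y":1},
    {"x":0.6,"y":1},
    {"rz":1},
    {"rz":1},
    {"rz":1},
    {"rz":1},
    {"rz":1},
    {"rz":1},
    {"rz":1},
    {"rz":1},
    {"rz":1},
    {"rz":1},
    {"rz":1},
    {"rz":1},
    {"rz":1},
    {"rz":1},
    {"rz":1}
  ]
}}

```text
$.motion[0]: bad value
```

Call:
{"op": "play_rows", "data": {
  "motion": [
    {"rz":1},
    {"rz":1},
    {"rz":1},
    {"rz":1},
    {"rz":1},
    {"rz":1},
    {"rz":1},
    {"rz":1},
    {"rz":1},
    {"rz":1},
    {"rz":1},
    {"rz":1},
    {"rz":1},
    {"rz":1},
    {},
    {}
  ]
}}

```text
$.motion[0]: bad value
```

```bash
python3 - <<'E'
from h import *
o=ctrl.get_obs(); print(o['clock'],o['tool_pos'],o['orientation'],o['joint_pos'],o['opening'],o['force'])
im,c=snap('wrist','w1'); print(c, proj(c,[.5805,-.1688,.021]))
E
```

```text
0.1 [0.25072399 0.62625107 0.22569438] [ 1.79914135e+02 -8.60590468e-03 -2.18219148e+01] [ 8.46901243e+01  2.05896598e+01  6.39356482e-01 -1.71753520e-02
 -7.01344675e+01 -1.65061972e+01] 0.08751952322330171 [-0.33644031 -0.5277184   0.07560514]
{'vertical_fov': 64.9712443836284, 'cx': 314.4757006413051, 'cy': 196.1204020785291, 'position': array([0.31247965, 0.60126404, 0.38376402]), 'rotation': array([-1.43579576e+01, -7.73251545e-02, -1.11782108e+02])} [1194.11772533 -673.46342793]
```

View pics/w1.png

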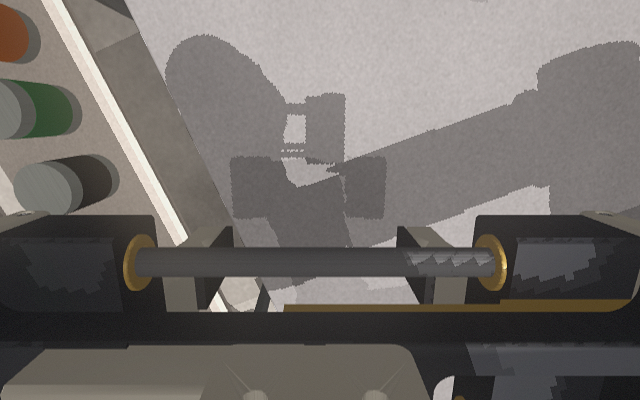

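The moves were refused, probably because every row must carry all six numbers. The picture shows only bare bench and shadow, with the camera mounted on the tool's +x side and looking past the fingers.

Call:
{"op": "play_rows", "data": {
  "motion": [
    {"x":0.5,"y":0.5,"z":0,"rx":0,"ry":0,"rz":0},
    {"x":1,"y":1,"z":0,"rx":0,"ry":0,"rz":0},
    {"x":1,"y":1,"z":0,"rx":0,"ry":0,"rz":0},
    {"x":1,"y":1,"z":0,"rx":0,"ry":0,"rz":0},
    {"x":1,"y":1,"z":0,"rx":0,"ry":0,"rz":0},
    {"x":1,"y":1,"z":0,"rx":0,"ry":0,"rz":0},
    {"x":1,"y":1,"z":0,"rx":0,"ry":0,"rz":0},
    {"x":1,"y":1,"z":0,"rx":0,"ry":0,"rz":0},
    {"x":1,"y":1,"z":0,"rx":0,"ry":0,"rz":0},
    {"x":1,"y":1,"z":0,"rx":0,"ry":0,"rz":0},
    {"x":1,"y":1,"z":0,"rx":0,"ry":0,"rz":0},
    {"x":1,"y":1,"z":0,"rx":0,"ry":0,"rz":0},
    {"x":1,"y":1,"z":0,"rx":0,"ry":0,"rz":0},
    {"x":1,"y":1,"z":0,"rx":0,"ry":0,"rz":0},
    {"x":1,"y":1,"z":0,"rx":0,"ry":0,"rz":0},
    {"x":1,"y":1,"z":0,"rx":0,"ry":0,"rz":0},
    {"x":1,"y":1,"z":0,"rx":0,"ry":0,"rz":0},
    {"x":1,"y":1,"z":0,"rx":0,"ry":0,"rz":0},
    {"x":1,"y":1,"z":0,"rx":0,"ry":0,"rz":0},
    {"x":1,"y":1,"z":0,"rx":0,"ry":0,"rz":0}
  ],
  "fingers": 0.1
}}

```text
clock: 2.65
tool_pos: [0.522, -0.0089, 0.2267]
orientation: [-180.0, -0.0, -21.8]
force: [0.1, -0.1, -0.3]
opening: 0.0481
gripper_force: 0.0
```

Call:
{"op": "play_rows", "data": {
  "motion": [
    {"x":0.9,"y":1,"z":0,"rx":0,"ry":0,"rz":1},
    {"x":0,"y":0,"z":0,"rx":0,"ry":0,"rz":1},
    {"x":0,"y":0,"z":0,"rx":0,"ry":0,"rz":1},
    {"x":0,"y":0,"z":0,"rx":0,"ry":0,"rz":1},
    {"x":0,"y":0,"z":0,"rx":0,"ry":0,"rz":1},
    {"x":0,"y":0,"z":0,"rx":0,"ry":0,"rz":1},
    {"x":0,"y":0,"z":0,"rx":0,"ry":0,"rz":1},
    {"x":0,"y":0,"z":0,"rx":0,"ry":0,"rz":1},
    {"x":0,"y":0,"z":0,"rx":0,"ry":0,"rz":1},
    {"x":0,"y":0,"z":0,"rx":0,"ry":0,"rz":1},
    {"x":0,"y":0,"z":0,"rx":0,"ry":0,"rz":1},
    {"x":0,"y":0,"z":0,"rx":0,"ry":0,"rz":1},
    {"x":0,"y":0,"z":0,"rx":0,"ry":0,"rz":1},
    {"x":0,"y":0,"z":0,"rx":0,"ry":0,"rz":1},
    {"x":0,"y":0,"z":0,"rx":0,"ry":0,"rz":1},
    {"x":0,"y":0,"z":0,"rx":0,"ry":0,"rz":1},
    {"x":0,"y":0,"z":0,"rx":0,"ry":0,"rz":1},
    {"x":0,"y":0,"z":0,"rx":0,"ry":0,"rz":1},
    {"x":0,"y":0,"z":0,"rx":0,"ry":0,"rz":1},
    {"x":0,"y":0,"z":0,"rx":0,"ry":0,"rz":1}
  ]
}}

```text
clock: 5.15
tool_pos: [0.5331, -0.0393, 0.2265]
orientation: [180.0, 0.0, -102.0]
force: [0.1, 0.2, 1.0]
opening: 0.0479
gripper_force: 0.0
```

Call:
{"op": "play_rows", "data": {
  "motion": [
    {"x":0.8,"y":-1,"z":0,"rx":0,"ry":0,"rz":0},
    {"x":0.8,"y":-1,"z":0,"rx":0,"ry":0,"rz":0},
    {"x":0.8,"y":-1,"z":0,"rx":0,"ry":0,"rz":0},
    {"x":0.7,"y":-1,"z":0,"rx":0,"ry":0,"rz":0},
    {"x":0,"y":0,"z":0.4,"rx":0,"ry":0,"rz":1},
    {"x":0,"y":0,"z":0.4,"rx":0,"ry":0,"rz":1},
    {"x":0,"y":0,"z":0.4,"rx":0,"ry":0,"rz":1},
    {"x":0,"y":0,"z":0.4,"rx":0,"ry":0,"rz":1},
    {"x":0,"y":0,"z":0.4,"rx":0,"ry":0,"rz":1},
    {"x":0,"y":0,"z":0.4,"rx":0,"ry":0,"rz":1},
    {"x":0,"y":0,"z":0.4,"rx":0,"ry":0,"rz":1},
    {"x":0,"y":0,"z":0.4,"rx":0,"ry":0,"rz":1},
    {"x":0,"y":0,"z":0,"rx":0,"ry":0,"rz":1},
    {"x":0,"y":0,"z":0,"rx":0,"ry":0,"rz":0},
    {"x":0,"y":0,"z":0,"rx":0,"ry":0,"rz":0}
  ]
}}

```text
clock: 7.02
tool_pos: [0.6156, -0.1353, 0.1468]
orientation: [-180.0, 0.0, -137.7]
force: [0.2, 0.0, -0.8]
opening: 0.0484
gripper_force: 0.0
```

```bash
python3 - <<'E'
from h import *
o=ctrl.get_obs(); print(o['clock'],o['tool_pos'],o['orientation'],o['joint_pos'],o['opening'],o['force'])
im,c=snap('wrist','w2'); print(c, proj(c,[.5805,-.1688,.021]))
E
```

```text
7.025 [ 0.6156496  -0.13529332  0.14682995] [-1.79986661e+02  1.41876893e-02 -1.37740337e+02] [ 5.32206803e+00  1.97891592e+01 -1.13893603e+01  2.49714135e-03
 -5.88021242e+01 -5.30636997e+01] 0.048409444191701234 [ 0.22661416  0.0208974  -0.80004896]
{'vertical_fov': 64.9712443836284, 'cx': 314.4757006413051, 'cy': 196.1204020785291, 'position': array([ 0.56630443, -0.18049163,  0.30482145]), 'rotation': array([-1.44105589e+01,  2.24040727e-02,  1.32298981e+02])} [313.58213944 136.72473931]
```

View pics/w2.png

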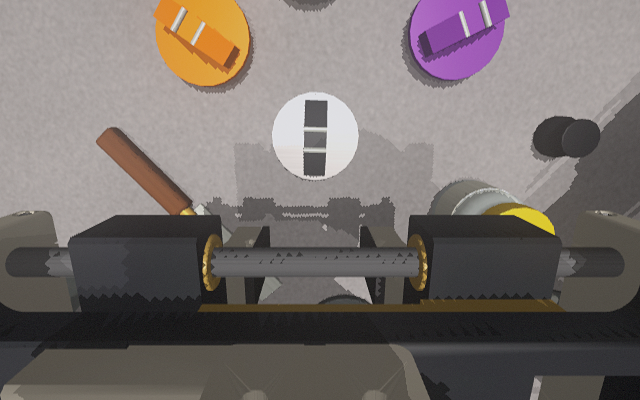

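The wrist view shows the white-flanged cover at about (315,136) with its black rib nearly vertical. Orange is at upper left and purple at upper right. Refining.

```bash
python3 - <<'E'
from h import *
im,c=load('w2'); hsv=cv2.cvtColor(im,cv2.COLOR_BGR2HSV); H,S,V=cv2.split(hsv)
m=np.zeros(V.shape,np.uint8); m[80:190,260:370]=((V>205)&(S<40))[80:190,260:370]
k=max(cv2.findContours(m,0,1)[0],key=cv2.contourArea); h=cv2.convexHull(k); e=cv2.fitEllipse(h)
pts=np.array([onz(c,*p[0],.021) for p in h])[:,:2].astype(np.float32)
print(e,onz(c,*e[0],.021),cv2.minEnclosingCircle(pts),cv2.fitEllipse(pts))
z=np.zeros_like(m); cv2.fillConvexPoly(z,cv2.convexHull(k),1); z=cv2.erode(z,np.ones((3,3)))&(V<140)
q=cv2.minAreaRect(np.argwhere(z)[:,::-1].astype(np.float32)); print(q)
# rib side lines
for s in('l','r'):
    P=[]
    for r in list(range(103,123))+list(range(154,172)):
        x=np.where(z[r,260:370])[0]+260
        if len(x): P.append(onz(c,(x.min()-.5) if s=='l' else x.max()+.5,r,.04))
    P=np.array(P); f=np.polyfit(P[:,0],P[:,1],1); print(s,np.degrees(np.arctan(f[0])),P.mean(0))
E
```

```text
((314.8218078613281, 135.2990264892578), (86.12938690185547, 87.4201431274414), 1.5751773118972778) [ 0.57883517 -0.16882412  0.021     ] ((0.5798065066337585, -0.16794560849666595), 0.03851911425590515) ((0.5798008441925049, -0.16794893145561218), (0.07649943232536316, 0.07659120857715607), 59.58750915527344)
((314.47113037109375, 138.04087829589844), (22.38025665283203, 76.13729858398438), 1.5911402702331543)
l 40.61739571933609 [ 0.58490559 -0.17550507  0.04      ]
r 41.03709094267506 [ 0.57272025 -0.16211377  0.04      ]
```

Call:
{"op": "play_rows", "data": {
  "motion": [
    {"x":0,"y":0,"z":0,"rx":0,"ry":0,"rz":0.3},
    {"x":0.95,"y":-0.05,"z":0.2,"rx":0,"ry":0,"rz":0},
    {"x":0.98,"y":0,"z":0.5,"rx":0,"ry":0,"rz":0},
    {"x":0,"y":0,"z":0.9,"rx":0,"ry":0,"rz":0},
    {"x":0,"y":0,"z":0.9,"rx":0,"ry":0,"rz":0},
    {"x":0,"y":0,"z":0.9,"rx":0,"ry":0,"rz":0},
    {"x":0,"y":0,"z":0.8,"rx":0,"ry":0,"rz":0},
    {"x":0,"y":0,"z":0.5,"rx":0,"ry":0,"rz":0},
    {"x":0,"y":0,"z":0.2,"rx":0,"ry":0,"rz":0},
    {"x":0,"y":0,"z":0,"rx":0,"ry":0,"rz":0}
  ]
}}

```text
clock: 8.32
tool_pos: [0.5803, -0.1678, 0.0242]
orientation: [-180.0, -0.0, -139.0]
force: [-0.0, 1.1, 0.1]
opening: 0.0484
gripper_force: 0.0
```

Call:
{"op": "play_rows", "data": {
  "motion": [
    {"x":0,"y":0,"z":0,"rx":0,"ry":0,"rz":0},
    {"x":0,"y":0,"z":0,"rx":0,"ry":0,"rz":0},
    {"x":0,"y":0,"z":0,"rx":0,"ry":0,"rz":0},
    {"x":0,"y":0,"z":0,"rx":0,"ry":0,"rz":0},
    {"x":0,"y":0,"z":0,"rx":0,"ry":0,"rz":0},
    {"x":0,"y":0,"z":0,"rx":0,"ry":0,"rz":0},
    {"x":0,"y":0,"z":-0.2,"rx":0,"ry":0,"rz":0},
    {"x":0,"y":0,"z":-0.2,"rx":0,"ry":0,"rz":0}
  ],
  "fingers": -1
}}

```text
clock: 9.32
tool_pos: [0.58, -0.1676, 0.034]
orientation: [180.0, -0.0, -139.0]
force: [-0.9, 0.4, -2.4]
opening: 0.0176
gripper_force: 30.0
```

Call:
{"op": "play_rows", "data": {
  "motion": [
    {"x":0,"y":0,"z":-0.7,"rx":0,"ry":0,"rz":0},
    {"x":0,"y":0,"z":-1,"rx":0,"ry":0,"rz":0},
    {"x":0,"y":0,"z":-1,"rx":0,"ry":0,"rz":0},
    {"x":0,"y":0,"z":-1,"rx":0,"ry":0,"rz":0},
    {"x":-0.5,"y":0.5,"z":-1,"rx":0,"ry":0,"rz":0},
    {"x":-1,"y":1,"z":-1,"rx":0,"ry":0,"rz":0},
    {"x":-1,"y":1,"z":-0.9,"rx":0,"ry":0,"rz":0},
    {"x":-1,"y":1,"z":0,"rx":0,"ry":0,"rz":0},
    {"x":-1,"y":1,"z":0,"rx":0,"ry":0,"rz":0},
    {"x":-1,"y":1,"z":0,"rx":0,"ry":0,"rz":0},
    {"x":-1,"y":1,"z":0,"rx":0,"ry":0,"rz":0},
    {"x":-1,"y":1,"z":0,"rx":0,"ry":0,"rz":0},
    {"x":-1,"y":1,"z":0,"rx":0,"ry":0,"rz":0},
    {"x":-1,"y":1,"z":0,"rx":0,"ry":0,"rz":0},
    {"x":-1,"y":1,"z":0,"rx":0,"ry":0,"rz":0},
    {"x":-0.8,"y":0.8,"z":0,"rx":0,"ry":0,"rz":0.8},
    {"x":0,"y":0,"z":0,"rx":0,"ry":0,"rz":1},
    {"x":0,"y":0,"z":0,"rx":0,"ry":0,"rz":1},
    {"x":0,"y":0,"z":0,"rx":0,"ry":0,"rz":0},
    {"x":0,"y":0,"z":0,"rx":0,"ry":0,"rz":0}
  ]
}}

```text
clock: 11.82
tool_pos: [0.6083, 0.2308, 0.1997]
orientation: [180.0, 0.0, -150.1]
force: [-0.2, 1.1, -2.6]
opening: 0.0174
gripper_force: 30.0
```

```bash
python3 - <<'E'
from h import *
o=ctrl.get_obs(); print(o['clock'],o['tool_pos'],o['orientation'],o['opening'],o['force'])
im,c=snap('wrist','w3'); print(c, proj(c,[.548,.1965,.115]))
E
```

```text
11.825 [0.60825152 0.23079032 0.19968166] [ 1.79995361e+02  3.05365644e-02 -1.50138856e+02] 0.01741667451561745 [-0.16957111  1.12184776 -2.59627808]
{'vertical_fov': 64.9712443836284, 'cx': 314.4757006413051, 'cy': 196.1204020785291, 'position': array([0.55045238, 0.19713604, 0.35770023]), 'rotation': array([-1.44316933e+01,  4.58466355e-03,  1.19902588e+02])} [315.40106344 111.90521507]
```

View pics/w3.png

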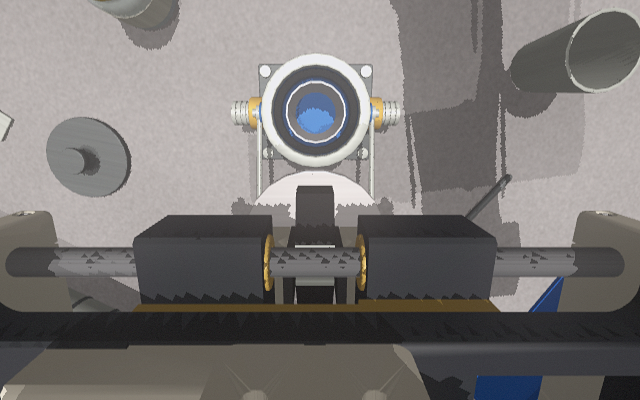

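Wrist view: rim at about (315,110). Pipe stubs and foot bolts are level in the image, so the yaw is right. The cover is held with its rib vertical in the image.

```bash
python3 - <<'E'
from h import *
im,c=load('w3'); hsv=cv2.cvtColor(im,cv2.COLOR_BGR2HSV); H,S,V=cv2.split(hsv)
m=np.zeros(V.shape,np.uint8); m[45:168,250:382]=((V>195)&(S<45))[45:168,250:382]
m=cv2.morphologyEx(m,cv2.MORPH_OPEN,np.ones((5,5)))
k=max(cv2.findContours(m,0,1)[0],key=cv2.contourArea); e=cv2.fitEllipse(k)
pts=np.array([onz(c,*p[0],.115) for p in cv2.convexHull(k)])[:,:2].astype(np.float32)
print(e,onz(c,*e[0],.115),cv2.minEnclosingCircle(pts),cv2.fitEllipse(pts))
# bolts
b=np.zeros_like(m)
for x,y in((265,71),(367,71),(268,154),(364,154)):
    s=((V>185)&(S<45)).astype(np.uint8)[y-8:y+9,x-8:x+9]; n,l,st,ce=cv2.connectedComponentsWithStats(s); i=1+np.argmax(st[1:,4]); p=ce[i]+[x-8,y-8]; print(p,st[i,4],onz(c,*p,.012))
# held cover flange
m=np.zeros(V.shape,np.uint8); m[166:205,260:380]=((V>170)&(S<45))[166:205,260:380]
P=[]
for x in list(range(276,293))+list(range(335,352)):
    r=np.where(m[:,x])[0]
    if len(r): P.append(onz(c,x,r.min()-.5,.1997-.0032)[:2])
P=np.array(P);A=np.c_[2*P,np.ones(len(P))];s=np.linalg.lstsq(A,(P**2).sum(1),rcond=None)[0];print('held flange centre',s[:2],np.sqrt(s[2]+s[0]**2+s[1]**2))
E
```

```text
((315.3550109863281, 109.1540298461914), (108.02411651611328, 111.54471588134766), 3.2653579711914062) [0.54630211 0.19548232 0.115     ] ((0.5477887988090515, 0.19615517556667328), 0.04087130352854729) ((0.5477876663208008, 0.1963045299053192), (0.08074390888214111, 0.08124654740095139), 41.93760299682617)
[264.75        70.56730769] 104 [0.53732599 0.13044689 0.012     ]
[365.79439252  70.72897196] 107 [0.48555266 0.2207891  0.012     ]
[264.875 152.375] 32 [0.61175673 0.1695845  0.012     ]
[364.2826087  152.80434783] 46 [0.55778411 0.26437617 0.012     ]
held flange centre [0.57581695 0.2110819 ] 0.01581675100717884
```

Call:
{"op": "play_rows", "data": {
  "motion": [
    {"x":0.7,"y":0,"z":0,"rx":0,"ry":0,"rz":0},
    {"x":0.7,"y":0,"z":0,"rx":0,"ry":0,"rz":0},
    {"x":0.7,"y":0,"z":0,"rx":0,"ry":0,"rz":0},
    {"x":0.7,"y":0,"z":0.2,"rx":0,"ry":0,"rz":0},
    {"x":0,"y":0,"z":0.6,"rx":0,"ry":0,"rz":0},
    {"x":0,"y":0,"z":0.6,"rx":0,"ry":0,"rz":0},
    {"x":0,"y":0,"z":0.4,"rx":0,"ry":0,"rz":0},
    {"x":0,"y":0,"z":0.3,"rx":0,"ry":0,"rz":0},
    {"x":0,"y":0,"z":0.2,"rx":0,"ry":0,"rz":0},
    {"x":0,"y":0,"z":0,"rx":0,"ry":0,"rz":0}
  ]
}}

```text
clock: 13.12
tool_pos: [0.5475, 0.1961, 0.1412]
orientation: [-180.0, -0.0, -150.2]
force: [0.4, -0.0, -3.1]
opening: 0.018
gripper_force: 30.0
```

Call:
{"op": "play_rows", "data": {
  "motion": [
    {"x":0,"y":0,"z":0.15,"rx":0,"ry":0,"rz":0},
    {"x":0,"y":0,"z":0.1,"rx":0,"ry":0,"rz":0},
    {"x":0,"y":0,"z":0.05,"rx":0,"ry":0,"rz":0},
    {"x":0,"y":0,"z":0,"rx":0,"ry":0,"rz":0}
  ]
}}

```text
clock: 13.62
tool_pos: [0.5475, 0.1961, 0.134]
orientation: [-180.0, -0.0, -150.2]
force: [0.6, -1.4, -2.5]
opening: 0.0177
gripper_force: 30.0
```

Call:
{"op": "play_rows", "data": {
  "motion": [
    {"x":0,"y":0,"z":0.06,"rx":0,"ry":0,"rz":0},
    {"x":0,"y":0,"z":0.06,"rx":0,"ry":0,"rz":0},
    {"x":0,"y":0,"z":0.06,"rx":0,"ry":0,"rz":0},
    {"x":0,"y":0,"z":0.05,"rx":0,"ry":0,"rz":0}
  ]
}}

```text
clock: 14.12
tool_pos: [0.5478, 0.1962, 0.1299]
orientation: [-180.0, 0.1, -150.2]
force: [-4.3, -0.3, 10.3]
opening: 0.0174
gripper_force: 30.0
```

Call:
{"op": "play_rows", "data": {
  "motion": [
    {"x":0,"y":0,"z":0.05,"rx":0,"ry":0,"rz":0},
    {"x":0,"y":0,"z":0.05,"rx":0,"ry":0,"rz":0},
    {"x":0,"y":0,"z":0.05,"rx":0,"ry":0,"rz":0}
  ]
}}

```text
clock: 14.5
tool_pos: [0.5478, 0.1963, 0.1262]
orientation: [-180.0, 0.1, -150.2]
force: [-4.7, 0.1, 11.8]
opening: 0.018
gripper_force: 30.0
```

Call:
{"op": "play_rows", "data": {
  "motion": [
    {"x":0,"y":0,"z":0.05,"rx":0,"ry":0,"rz":0},
    {"x":0,"y":0,"z":0.04,"rx":0,"ry":0,"rz":0},
    {"x":0,"y":0,"z":0,"rx":0,"ry":0,"rz":0}
  ]
}}

```text
clock: 14.88
tool_pos: [0.5478, 0.1962, 0.1252]
orientation: [-180.0, 0.1, -150.2]
force: [-9.7, -1.1, 20.6]
opening: 0.018
gripper_force: 30.0
```

Call:
{"op": "play_rows", "data": {
  "motion": [
    {"x":0,"y":0,"z":0.04,"rx":0,"ry":0,"rz":0},
    {"x":0,"y":0,"z":0,"rx":0,"ry":0,"rz":0}
  ]
}}

```text
clock: 15.12
tool_pos: [0.5478, 0.1962, 0.1252]
orientation: [-180.0, 0.1, -150.1]
force: [-12.6, -0.8, 27.3]
opening: 0.0179
gripper_force: 30.0
```

Call:
{"op": "play_rows", "data": {
  "motion": [
    {"x":0,"y":0,"z":-0.05,"rx":0,"ry":0,"rz":0},
    {"x":0,"y":0,"z":0,"rx":0,"ry":0,"rz":0},
    {"x":0,"y":0,"z":-0.6,"rx":0,"ry":0,"rz":0},
    {"x":0,"y":0,"z":-1,"rx":0,"ry":0,"rz":0},
    {"x":0,"y":0,"z":-1,"rx":0,"ry":0,"rz":0},
    {"x":-0.7,"y":-0.5,"z":0,"rx":0,"ry":0,"rz":0},
    {"x":-0.7,"y":-0.5,"z":0,"rx":0,"ry":0,"rz":0},
    {"x":-0.7,"y":-0.5,"z":0,"rx":0,"ry":0,"rz":0},
    {"x":-0.7,"y":-0.5,"z":0,"rx":0,"ry":0,"rz":0},
    {"x":0,"y":0,"z":0,"rx":0,"ry":0,"rz":0},
    {"x":0,"y":0,"z":0,"rx":0,"ry":0,"rz":0}
  ],
  "fingers": -0.1
}}

```text
clock: 16.5
tool_pos: [0.6328, 0.1874, 0.1877]
orientation: [180.0, -0.0, -150.2]
force: [-0.1, 0.0, 0.4]
opening: 0.0395
gripper_force: 0.0
```

```bash
cat >> h.py <<'E'
C=np.array([.5478,.1963,0]); Rs=R.from_euler('z',29.8,degrees=True).as_matrix()
def S2W(p): return C+Rs@np.array(p)
E
python3 - <<'E'
from h import *
o=ctrl.get_obs(); print(o['clock'],o['tool_pos'],o['orientation'],o['opening'],o['force'])
im,c=snap('side','s4'); w,cw=snap('wrist','w4')
# bail angle from side0/top0 sleeve centroids
for n,p in(('top0',(240.8,186.9)),('side0',(252.9,279.0))):
    _,c0=load(n)
    print(n,[(round(a,2),np.round(proj(c0,S2W([.0855*np.sin(a),0,.068+.0855*np.cos(a)]))-p,1)) for a in np.arange(1.2,1.61,.05)])
f=lambda a,x,y,w,h,k:cv2.resize(a[y:y+h,x:x+w],(w*k,h*k),interpolation=cv2.INTER_CUBIC)
cv2.imwrite('pics/m4.png',np.hstack([f(im,230,225,100,100,4),cv2.resize(w,(400,250))[:,:] if 0 else f(w,220,0,200,200,2)]))
E
```

```text
16.5 [0.63281991 0.1873931  0.18770603] [ 1.79997164e+02 -1.98431105e-02 -1.50233552e+02] 0.039535868349600135 [-0.12008343  0.03256632  0.37621382]
top0 [(np.float64(1.2), array([-0.1,  0.7])), (np.float64(1.25), array([-0. ,  0.5])), (np.float64(1.3), array([0.1, 0.4])), (np.float64(1.35), array([0.2, 0.3])), (np.float64(1.4), array([0.3, 0.3])), (np.float64(1.45), array([0.5, 0.4])), (np.float64(1.5), array([0.7, 0.5])), (np.float64(1.55), array([0.9, 0.6])), (np.float64(1.6), array([1.2, 0.9]))]
side0 [(np.float64(1.2), array([ 0.4, -3.1])), (np.float64(1.25), array([-0., -2.])), (np.float64(1.3), array([-0.4, -1. ])), (np.float64(1.35), array([-0.6,  0. ])), (np.float64(1.4), array([-0.7,  1.1])), (np.float64(1.45), array([-0.8,  2.1])), (np.float64(1.5), array([-0.8,  3.1])), (np.float64(1.55), array([-0.6,  4. ])), (np.float64(1.6), array([-0.4,  5. ]))]
```

View pics/m4.png

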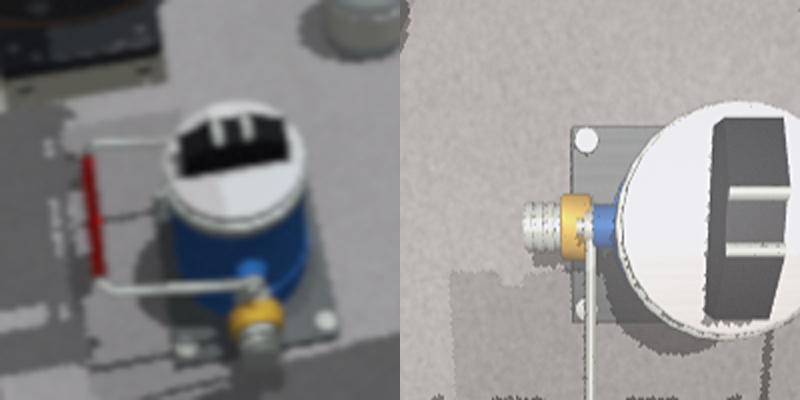

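The side crop shows the flange seated tight on the blue pot with the rib along x. The wrist crop shows the rib running across the bail direction with a leg at left. The bail is at about 1.35 rad. I plan to scoop the sleeve up with both fingers straddling the rib and the tool leaned outward.

Call:
{"op": "play_rows", "data": {
  "motion": [
    {"x":-0.97,"y":1,"z":0,"rx":0,"ry":0,"rz":0},
    {"x":-0.97,"y":1,"z":0,"rx":0,"ry":0,"rz":0},
    {"x":0,"y":0,"z":0,"rx":0,"ry":1,"rz":0},
    {"x":0,"y":0,"z":0,"rx":0,"ry":1,"rz":0},
    {"x":0,"y":0,"z":0,"rx":0,"ry":1,"rz":0},
    {"x":0,"y":0,"z":0,"rx":0,"ry":1,"rz":0},
    {"x":0,"y":0,"z":0,"rx":0,"ry":1,"rz":0},
    {"x":0,"y":0,"z":0,"rx":0,"ry":1,"rz":0},
    {"x":0,"y":0,"z":0,"rx":0,"ry":1,"rz":0},
    {"x":0,"y":0,"z":0,"rx":0,"ry":1,"rz":0},
    {"x":0,"y":0,"z":0,"rx":0,"ry":1,"rz":0},
    {"x":0,"y":0,"z":0,"rx":0,"ry":0,"rz":0}
  ],
  "fingers": -0.18
}}

```text
clock: 18.1
tool_pos: [0.65, 0.2554, 0.1853]
orientation: [180.0, -36.2, -150.2]
force: [0.5, -0.7, 0.2]
opening: 0.0358
gripper_force: 0.0
```

```bash
cat >> h.py <<'E'
def st():
    o=ctrl.get_obs(); p=Rs.T@(o['tool_pos']-C)*1000; M=Rs.T@R.from_euler('xyz',o['orientation'],degrees=True).as_matrix()
    print('t',round(o['clock'],2),'S',p.round(1),'zaxis',M[:,2].round(3),'yaxis',M[:,1].round(3),'lean',np.degrees(np.arctan2(-M[0,2],-M[2,2])).round(1),'q',o['joint_pos'].round(1),'F_S',(Rs.T@o['force']).round(1),'op',round(o['opening'],4))
E
python3 -c "
from h import *
st()"
```

```text
t 18.1 S [118.    0.5 185.3] zaxis [-0.59   0.    -0.807] yaxis [0. 1. 0.] lean 36.2 q [  35.5   48.3   36.2   -3.7 -113.9  -96.1] F_S [ 0.  -0.9  0.2] op 0.0358
```

Call:
{"op": "play_rows", "data": {
  "motion": [
    {"x":-0.52,"y":0,"z":0.71,"rx":0,"ry":0,"rz":0},
    {"x":-0.52,"y":0,"z":0.71,"rx":0,"ry":0,"rz":0},
    {"x":-0.52,"y":0,"z":0.71,"rx":0,"ry":0,"rz":0},
    {"x":-0.52,"y":0,"z":0.71,"rx":0,"ry":0,"rz":0},
    {"x":0,"y":0,"z":0.5,"rx":0,"ry":0,"rz":0},
    {"x":0,"y":0,"z":0.5,"rx":0,"ry":0,"rz":0},
    {"x":0,"y":0,"z":0.5,"rx":0,"ry":0,"rz":0},
    {"x":0,"y":0,"z":0.4,"rx":0,"ry":0,"rz":0},
    {"x":0,"y":0,"z":0,"rx":0,"ry":0,"rz":0}
  ]
}}

```text
clock: 19.23
tool_pos: [0.6259, 0.241, 0.0609]
orientation: [180.0, -36.0, -150.2]
force: [0.2, -0.2, 0.3]
opening: 0.0358
gripper_force: 0.0
```

```bash
python3 -c "
from h import *
st(); im,c=snap('side','s5'); cv2.imwrite('pics/s5v.png',cv2.resize(im[215:345,200:360],(640,520),interpolation=cv2.INTER_CUBIC))"
```

```text
t 19.23 S [90.  -0.  60.9] zaxis [-0.588  0.    -0.809] yaxis [0. 1. 0.] lean 36.0 q [ 35.6  50.1  23.4  -3.5 -99.2 -95.3] F_S [ 0.  -0.3  0.3] op 0.0358
```

View pics/s5v.png

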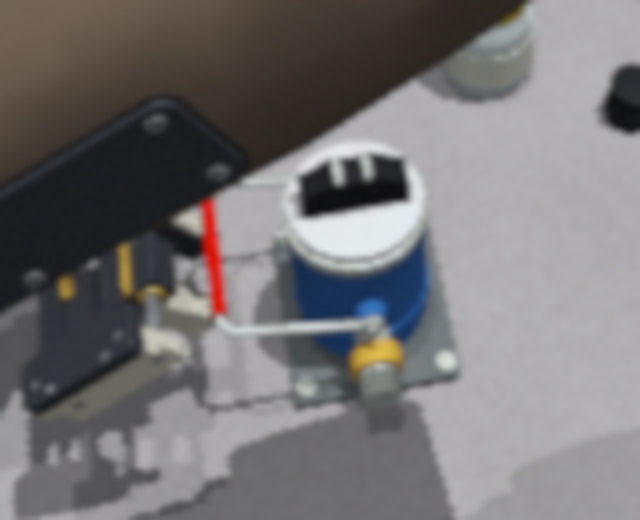

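The side view shows the fingers tucked under the red sleeve at (212,255), between the legs and touching nothing. Now working out the arc.

```bash
python3 - <<'E'
from h import *
def tcp(th,ph,off=14,up=22):
    s=np.array([85.5*np.sin(th),68+85.5*np.cos(th)]); n=np.array([-np.cos(ph),np.sin(ph)]); u=np.array([np.sin(ph),np.cos(ph)])
    return s-n*off-u*up
pos=np.array([90.,60.9]); ph=36.
seq=[(1.35,36),(1.25,36),(1.15,36),(1.05,36),(.95,36),(.85,32),(.75,28),(.65,24),(.55,20),(.45,16),(.38,12),(.31,8),(.24,4),(.19,0),(.15,0),(.11,0),(.07,0),(.03,0),(0,0)]
for th,p2 in seq:
    q=tcp(th,np.radians(p2)); d=q-pos; a=np.radians(ph)
    xt=np.array([-np.cos(a),np.sin(a)]); zt=np.array([-np.sin(a),-np.cos(a)])
    x,z=round(d@xt/25,2),round(d@zt/25,2); pos=pos+25*(x*xt+z*zt)
    print(th,q.round(1),'x',x,'z',z,'ry',(p2-ph)/4); ph=p2
E
```

```text
1.35 [81.8 60.7] x 0.26 z 0.2 ry 0.0
1.25 [79.5 68.9] x 0.27 z -0.21 ry 0.0
1.15 [76.4 76.9] x 0.29 z -0.19 ry 0.0
1.05 [72.6 84.5] x 0.3 z -0.15 ry 0.0
0.95 [67.9 91.7] x 0.32 z -0.13 ry 0.0
0.85 [64.4 98.4] x 0.27 z -0.13 ry -1.0
0.75 [ 60.3 104.6] x 0.27 z -0.12 ry -1.0
0.65 [ 55.6 110.3] x 0.27 z -0.12 ry -1.0
0.55 [ 50.3 115.4] x 0.28 z -0.1 ry -1.0
0.45 [ 44.6 120. ] x 0.28 z -0.09 ry -1.0
0.38 [ 40.8 123. ] x 0.17 z -0.08 ry -1.0
0.31 [ 36.9 125.7] x 0.18 z -0.07 ry -1.0
0.24 [ 32.8 128.1] x 0.18 z -0.07 ry -1.0
0.19 [ 30.1 130. ] x 0.11 z -0.07 ry -1.0
0.15 [ 26.8 130.5] x 0.13 z -0.02 ry 0.0
0.11 [ 23.4 131. ] x 0.14 z -0.02 ry 0.0
0.07 [ 20.  131.3] x 0.13 z -0.01 ry 0.0
0.03 [ 16.6 131.5] x 0.14 z -0.01 ry 0.0
0 [ 14.  131.5] x 0.1 z -0.0 ry 0.0
```

Call:
{"op": "play_rows", "data": {
  "motion": [
    {"x":0.26,"y":0,"z":0.2,"rx":0,"ry":0,"rz":0},
    {"x":0.27,"y":0,"z":-0.21,"rx":0,"ry":0,"rz":0},
    {"x":0.29,"y":0,"z":-0.19,"rx":0,"ry":0,"rz":0},
    {"x":0.3,"y":0,"z":-0.15,"rx":0,"ry":0,"rz":0},
    {"x":0.32,"y":0,"z":-0.13,"rx":0,"ry":0,"rz":0},
    {"x":0.27,"y":0,"z":-0.13,"rx":0,"ry":-1,"rz":0}
  ]
}}

```text
clock: 20.02
tool_pos: [0.604, 0.2285, 0.0976]
orientation: [-180.0, -32.0, -150.2]
force: [1.3, -0.2, -0.9]
opening: 0.0362
gripper_force: 0.5
```

```bash
python3 -c "
from h import *
st(); im,c=snap('side','s6'); cv2.imwrite('pics/s6v.png',cv2.resize(im[215:345,200:360],(640,520),interpolation=cv2.INTER_CUBIC))
H,S,V=cv2.split(cv2.cvtColor(im,cv2.COLOR_BGR2HSV)); m=(((H<8)|(H>172))&(S>150)&(V>80)).astype(np.uint8); m[:,330:]=0;m[:220]=0;m[:,:240]=0
k=max(cv2.findContours(m,0,1)[0],key=cv2.contourArea);M=cv2.moments(k);p=np.array([M['m10'],M['m01']])/M['m00'];print(p,M['m00'])
for a in np.arange(.6,1.4,.1):print(round(a,2),proj(c,S2W([.0855*np.sin(a),0,.068+.0855*np.cos(a)])))
"
```

```text
t 20.02 S [64.8 -0.  97.6] zaxis [-0.53   0.    -0.848] yaxis [ 0.  1. -0.] lean 32.0 q [ 36.   43.4  16.7  -3.3 -95.2 -95.6] F_S [ 1.1 -0.8 -0.9] op 0.0362
[259.05513784 267.53132832] 66.5
0.6 [265.44776874 263.84784097]
0.7 [262.60497554 265.66991298]
0.8 [260.05910673 267.59907137]
0.9 [257.83670349 269.61139839]
1.0 [255.95933509 271.68241277]
1.1 [254.44344965 273.7875053 ]
1.2 [253.30035305 275.90234774]
1.3 [252.53630499 278.00326399]
```

The bail follows the fingers and is now at about 0.82 rad. Continuing.

Call:
{"op": "play_rows", "data": {
  "motion": [
    {"x":0.27,"y":0,"z":-0.12,"rx":0,"ry":-1,"rz":0},
    {"x":0.27,"y":0,"z":-0.12,"rx":0,"ry":-1,"rz":0},
    {"x":0.28,"y":0,"z":-0.12,"rx":0,"ry":-1,"rz":0},
    {"x":0.28,"y":0,"z":-0.12,"rx":0,"ry":-1,"rz":0},
    {"x":0.17,"y":0,"z":-0.1,"rx":0,"ry":-1,"rz":0},
    {"x":0.18,"y":0,"z":-0.07,"rx":0,"ry":-1,"rz":0},
    {"x":0.18,"y":0,"z":-0.07,"rx":0,"ry":-1,"rz":0},
    {"x":0.11,"y":0,"z":-0.07,"rx":0,"ry":-1,"rz":0},
    {"x":0,"y":0,"z":0,"rx":0,"ry":0,"rz":0}
  ]
}}

```text
clock: 21.2
tool_pos: [0.5751, 0.2119, 0.134]
orientation: [180.0, 0.2, -150.2]
force: [2.1, 1.0, 1.6]
opening: 0.0358
gripper_force: 1.0
```

```bash
python3 -c "
from h import *
st()"
```

```text
t 21.2 S [ 31.5  -0.  134. ] zaxis [ 0.003  0.    -1.   ] yaxis [-0.  1.  0.] lean -0.2 q [ 38.5  18.9 -14.7   0.  -56.3 -98.7] F_S [ 2.3 -0.1  1.6] op 0.0358
```

Call:
{"op": "play_rows", "data": {
  "motion": [
    {"x":0.14,"y":0,"z":0,"rx":0,"ry":0,"rz":0},
    {"x":0.14,"y":0,"z":0,"rx":0,"ry":0,"rz":0},
    {"x":0.14,"y":0,"z":0,"rx":0,"ry":0,"rz":0},
    {"x":0.14,"y":0,"z":0,"rx":0,"ry":0,"rz":0}
  ]
}}

```text
clock: 21.7
tool_pos: [0.5706, 0.2095, 0.1365]
orientation: [-179.9, 0.9, -150.1]
force: [15.7, 9.2, 12.6]
opening: 0.0356
gripper_force: 9.0
```

Call:
{"op": "play_rows", "data": {
  "motion": [
    {"x":0.1,"y":0,"z":0,"rx":0,"ry":0,"rz":0},
    {"x":0.05,"y":0,"z":0,"rx":0,"ry":0,"rz":0},
    {"x":0,"y":0,"z":0,"rx":0,"ry":0,"rz":0}
  ]
}}

```text
clock: 22.08
tool_pos: [0.559, 0.2026, 0.1311]
orientation: [-180.0, -0.1, -150.2]
force: [0.6, 0.5, 1.2]
opening: 0.0359
gripper_force: 0.7
```

```bash
cat >> h.py <<'E'
def red(f):
    im,c=snap('side',f); H,S,V=cv2.split(cv2.cvtColor(im,cv2.COLOR_BGR2HSV)); m=(((H<8)|(H>172))&(S>150)&(V>80)).astype(np.uint8); m[:,330:]=0;m[:220]=0;m[:,:240]=0
    k=max(cv2.findContours(m,0,1)[0],key=cv2.contourArea);M=cv2.moments(k);print(np.array([M['m10'],M['m01']])/M['m00'],M['m00'])
    for a in np.arange(-.2,.31,.05):print(round(a,2),proj(c,S2W([.0855*np.sin(a),0,.068+.0855*np.cos(a)])).round(1))
E
python3 -c "
from h import *
st(); red('s7')"
```

```text
t 22.07 S [ 1.290e+01 -1.000e-01  1.311e+02] zaxis [-0.003 -0.    -1.   ] yaxis [ 0.  1. -0.] lean 0.1 q [ 38.7  17.6 -16.9  -0.  -55.6 -99. ] F_S [0.8 0.1 1.2] op 0.0359Traceback (most recent call last):
  File "<string>", line 3, in <module>
    st(); red('s7')
          ~~~^^^^^^
  File "h.py", line 28, in red
    k=max(cv2.findContours(m,0,1)[0],key=cv2.contourArea);M=cv2.moments(k);print(np.array([M['m10'],M['m01']])/M['m00'],M['m00'])
ValueError: max() iterable argument is empty
```

The force peaked at about 18 N and then fell to about 1 N at x = 13 mm, which fits a snap. Backing out and up, then looking.

Call:
{"op": "play_rows", "data": {
  "motion": [
    {"x":-0.4,"y":0,"z":0,"rx":0,"ry":0,"rz":0},
    {"x":-0.8,"y":0,"z":-0.3,"rx":0,"ry":0,"rz":0},
    {"x":-0.8,"y":0,"z":-0.8,"rx":0,"ry":0,"rz":0},
    {"x":-1,"y":0,"z":-1,"rx":0,"ry":0,"rz":0},
    {"x":-1,"y":0,"z":-1,"rx":0,"ry":0,"rz":0},
    {"x":-0.5,"y":0,"z":-1,"rx":0,"ry":0,"rz":0},
    {"x":0,"y":-1,"z":-0.5,"rx":0,"ry":0,"rz":0},
    {"x":0,"y":-1,"z":0,"rx":0,"ry":0,"rz":0},
    {"x":0,"y":-1,"z":0,"rx":0,"ry":0,"rz":0},
    {"x":0,"y":-1,"z":0,"rx":0,"ry":0,"rz":0},
    {"x":0,"y":0,"z":0,"rx":0,"ry":0,"rz":0}
  ]
}}

```text
clock: 23.5
tool_pos: [0.7076, 0.1692, 0.2459]
orientation: [-180.0, -0.1, -150.4]
force: [-0.6, 0.5, 0.1]
opening: 0.0356
gripper_force: 0.0
```

```bash
python3 -c "
from h import *
st(); im,c=snap('side','s8'); t,ct=snap('top','t8')
f=lambda a,x,y,w,h,k:cv2.resize(a[y:y+h,x:x+w],(w*k,h*k),interpolation=cv2.INTER_CUBIC)
cv2.imwrite('pics/m8.png',np.hstack([f(im,240,225,80,100,5),f(t,215,160,80,100,5)]))
for a in(-.1,0,.1):print(a,proj(c,S2W([.0855*np.sin(a),0,.068+.0855*np.cos(a)])).round(1))
red('s9')"
```

```text
t 23.5 S [ 125.2 -103.   245.9] zaxis [-0.001 -0.    -1.   ] yaxis [ 0.003  1.    -0.   ] lean 0.1 q [ 28.7  25.   10.    0.  -75.1 -89.1] F_S [-0.2  0.7  0.1] op 0.0356
-0.1 [290.6 255.8]
0 [286.7 256.3]
0.1 [282.9 257.1]
[288.71755725 257.50636132] 65.5
-0.2 [294.4 255.5]
-0.15 [292.5 255.6]
-0.1 [290.6 255.8]
-0.05 [288.7 256. ]
-0.0 [286.7 256.3]
0.05 [284.8 256.7]
0.1 [282.9 257.1]
0.15 [281.  257.5]
0.2 [279.1 258.1]
0.25 [277.2 258.6]
0.3 [275.4 259.2]
```

View pics/m8.png

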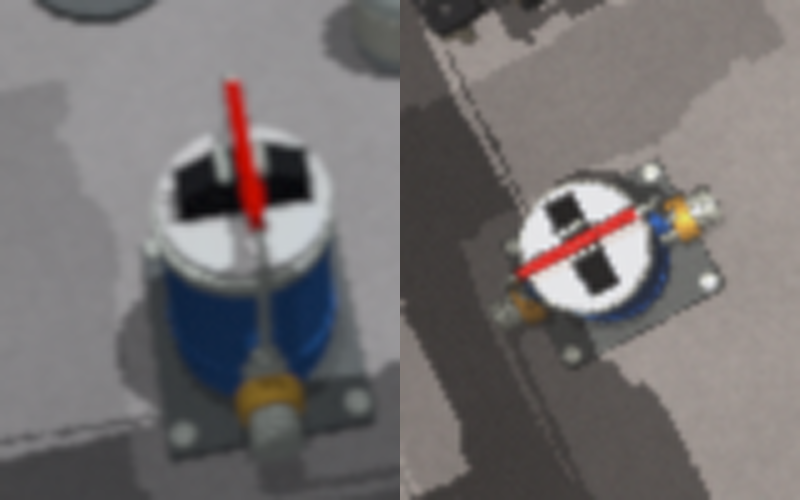

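Both views show the red sleeve between the two ridges, across the middle of the rib. The flange is flush on the rim and the arm is clear, so I'm handing it in.

```bash
python3 -c "
from plant import workorder
print(workorder.close_job())"
```

```text
the job is handed in; nothing more can be done
None
```

The strainer is closed: the cover is pressed flush on the rim and the bail is snapped into the rib's saddle. The arm stood clear of everything at hand-in, at about 23.5 s on the robot's clock; no verdict was returned.

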